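Set the bonding press over a phone

ROBOT

A 6-joint arm with a two-finger parallel gripper is mounted at the origin on the work surface. World frame = base frame: x ahead of the robot, y to its left, z up, the work surface at z = 0. Lengths are in mm, angles in rad, forces in N, time in s.
With the tool pointing down it reaches from about 350 to 975 mm from the base axis. Payload 7.1 kg.
Tool frame: the origin (TCP) lies between the finger pads; the fingertips stand 14 mm ahead of it and the grasp point (between the pads) lies 5 mm behind it; z points along the fingers, y is the line along which they close (so a half turn about z gives the same grasp; the last joint's range is limited). The gripper opens to 88 mm and grips with 3 to 60 N. Pads are 20 mm wide; open, the fingers measure 115 mm over their backs; the gripper's body (75 mm by 178 mm) begins 61 mm behind the grasp point.
Start: joints at [1.135, 0.423, 1.63, -0, 1.089, -0.019], TCP at [252.99, 571.49, 236.675] pointing down, gripper open.
Joint ranges: [-3, 3], [-0.9, 2.11], [0.09, 2.58], [-1.31, 4.45], [0.11, 2.69], [-2.54, 2.54]. Speed limits (rad/s): [2.39, 2.39, 3.01, 3.14, 3.14, 3.14].

INTERFACE

Orientations are given as a rotation vector (axis times angle).
In Python, from workcell import ctrl gives the robot as it stands. The module is installed in compiled form; this text tells all that it offers.
- The arm moves only by the tool servo_tool, never from a script. Its argument "plan" is a list of rows, each a list of 3 entries, a list of its own where there are three numbers: the closure, from 0 (fully open) to 1 (shut), then the shift along the world's x, y, z in mm, then the turn about the world's z in degrees. In form: [[hand, [x, y, z], yaw], ...]. A call has 1 to 10 rows; each row is the pose to reach, as a shift and turn from the pose commanded when the call began; what a row does not reach only later rows make up. A row lasts 1/12 s, in which the tool goes at most 41.7 mm and 7.16 degrees, less where a joint would pass 70% of its speed; a pose out of reach is approached as far as the arm can. A call with a gripper value outside its range is refused whole. The fingers move at their own pace and stop on an object; the grip force is fixed at half the most. Time passes only in rows, so rows that repeat a pose let the fingers close. It gives the time, the measured TCP pose, the force, the opening and the grip force at its end, in the units of the state.
- ctrl.get_obs(): the state, without advancing time (a new reading comes with each control period).
- ctrl.get_image(name): name is "side" or "top" or "wrist"; returns the picture (480x640x3 uint8, blue, green, red); there is no depth.
- ctrl.camera_info(name): a dict with "fovy" (degrees; the focal length in pixels is half the picture's height over the tangent of half this angle, whatever the lens; pixels are square), "cx", "cy" (the principal point, pixels), "k1" (the pictures are not rectified: a ray, as slopes to the right and down, at radius r is drawn at 1 + k1 r^2 times it, then the intrinsics apply), "rvec" (rotation vector, rad) and "tvec" (3), from world to camera coordinates, as OpenCV has them; the wrist camera has in their place "T_tool_cam" (4x4, takes a point from camera to tool coordinates, whose origin is the TCP and whose axes are the flange's). Camera axes: x right, y down, z forward; pixel columns grow to the right and rows downward; lengths in mm; the calibration is good to about 2 mm. A picture is of the moment at which its call begins: read the wrist's pose just before it. camera_info takes no time and is no camera call.
- ctrl.close_job(): hands the job in; it is judged then, once.
The state is a dict: "t": time; "qpos": joint angles; "qvel": joint speeds; "joint_torque": joint torques, N m; "ee_pos": TCP position; "orientation": TCP orientation; "ft_force": force on the tool from outside, world axes, zero at the start; "moment": the same for the moment, N m; "width": finger opening in mm; "grasp_force": force on a finger pad.
Only numpy, scipy, OpenCV 4.12 (cv2) and the standard library are available. Lean on these libraries where they do the work, as an engineer would, in place of code of your own. Each camera call takes 0.05 s, during which the arm holds its last target. There are 200 camera calls.

TASK

Push the press tray with the phone fully home under the pad, then wind the handwheel clockwise: first take up the slack in the wheel, and only from where the stem starts to move give it one and a half turns. The pad must never come down onto the phone's glass; let go of the wheel at the end and leave the bottle, screwdriver and spudger where they are.

Things in the scene. Friction and masses are not known exactly. Their poses are not given: they have to be found in the camera images.
- press: bench screw press fixed on a 3 mm blue mat; origin: centre of its underside, on the stem's axis, z up. Grey base 270 (x) x 130 (y) x 12 mm, steel columns at x = +-112 mm, grey bridge 265 x 56 mm along its x, 115 to 139 mm up. The stem passes upright through the bridge's middle, the handwheel lies flat above it. The tray slides under the bridge along y and comes out on the -y side.
- tray (a joint): how far the tray is out, m: 0 fully home against its stop, at most 0.10. Pushing it along the press's +y brings it home (about 3 N of rubbing). Aluminium tray 168 x 100 mm, with the phone (148 x 72 x 8 mm, dark) held in it, the glass 27 mm above the press origin.
- tray_tab (a point): middle of the top edge of the tray's upright push tab, an aluminium plate 56 mm wide (press x), 8 mm thick (press y) and 47 mm high, 106 mm out from the tray's centre on the -y side; its top is 60 mm above the press origin. Axes as the press.
- stem (a joint): how far the screw stem and the pad under it have come down, m: 0 at the start, 0.026 when the pad (138 x 64 mm black rubber) lands on the glass. 0.014 for each full turn of the drive collar; it stays where it is left.
- stem_top (a point): top end of the 16 mm steel stem, which stands up through the wheel's hub, 213 mm above the press origin at the start; it sinks as the pad comes down.
- wheel_hub (a point): centre of the handwheel, on the stem's axis, 165 mm above the press origin. Flat steel wheel, rim radius 60 mm; clockwise from above lowers the pad. It is loose on the collar below: clockwise it first turns freely (under 1 N at the grip) by a slack that differs each time, about 0.9 to 3.3 rad, then drives the collar and stem (about 10 N). Reversing has 3.4 rad of slack.
- wheel_grip (a point): top of the black upright grip on the wheel's rim, 60 mm from the wheel's axis: a cylinder of 18 mm diameter, 42 mm high (its foot is 171 mm and its top 213 mm above the press origin); it spins freely on its own pin, so it can be held firmly without turning the hand while it is led round.
- bottle: white dropper bottle, 48 mm diameter, 100 mm high, beside the press; origin: centre of its underside, z up.
- driver: screwdriver, 160 mm long, lying beyond the press; origin on its underside.
- spudger: flat steel bar 140 x 10 x 4 mm, lying near the tray; origin: centre of its underside.
- collar_pointer (a point): tip of the brass pointer arm (10 mm wide) of the drive collar under the wheel, 90 mm from the axis, 150 mm above the press origin, seen beyond the rim; at the start it points along the press's +y. Collar and pointer turn only when the stem moves: one turn of the pointer is 14 mm of stem.

How it is judged (in metres and radians):
On the way, in this order (a step that is already met when the one before it is completed fails the run):
1. the tray is fully home while the pad is still up (value of joint tray below 0.004 m and value of joint stem below 0.002 m), for 0.2 s.
2. the stem has come down by one and a half turns of its own, within an eighth of a turn (value of joint stem between 0.01925 and 0.02275 m), for 0.2 s.
At the end, for the whole second after the job is handed in: The tray is home (within 4 mm of its stop), the stem is at rest 21 mm down, that is one and a half turns of the collar (within 1.75 mm, an eighth of a turn), and the wheel is let go (all of step 2 and value of joint tray below 0.004 m and velocity of joint stem between -0.002 and 0.002 m/s); the robot touches nothing.
It fails at once if the pad comes down onto the glass (value of joint stem above 0.0253 m).
It fails at once if the bottle is knocked away or over (distance of bottle from where it was at the start of the episode above 0.03 m or angle between bottle's own z axis and vertical above 0.5 rad).
It fails at once if the screwdriver or the spudger is pushed away (distance of any of driver, spudger from where it was at the start of the episode above 0.03 m).
It also fails if it takes over 72 s, if anything falls off the work surface, if the arm or the gripper's body presses on something with over 40 N, if the wrist force passes 120 N, or if a joint passes its speed limit or range.

## Working session

There is one attempt and no reset: what is moved stays moved. The work goes in short steps, Python scripts to look and compute and a tool call to move; the robot and the scene stay as the last step left them, time stands still between calls to the robot, and variables do not carry over. Pictures are saved under pics/ and viewed, at most 10 in all, crops included, and the job is handed in when it is done.

Besides the shell and the picture viewer there is one more tool, called after "Request:" by a JSON object that holds its "name" and its "arguments". servo_tool: Moves the arm, as the interface text tells. Its arguments: {"type":"object","properties":{"plan":{"type":"array"}},"required":["plan"]}

```bash
mkdir -p pics; python3 - <<'E'
from workcell import ctrl
import cv2
o=ctrl.get_obs();print(o)
for n in("side","top","wrist"):
    print(n,ctrl.camera_info(n))
for n in("side","top"):
    cv2.imwrite(f"pics/{n}0.png",ctrl.get_image(n))
E
```

```text
{'t': 0.0, 'qpos': array([ 1.13500462e+00,  4.23809042e-01,  1.63068395e+00,  1.90853880e-06,
        1.08863008e+00, -1.89567462e-02]), 'qvel': array([ 0.00087395, -0.00010033, -0.00125953,  0.00048705,  0.00077754,
        0.00149819]), 'joint_torque': array([-5.18126963e-04, -5.44626045e+01, -2.73659492e+01,  6.43709418e-02,
        2.27423193e-02, -1.05773036e-04]), 'ee_pos': array([252.76569294, 571.0154106 , 235.92392578]), 'orientation': array([-6.49962317e-01, -3.07326700e+00,  2.34125451e-03]), 'ft_force': array([0.32687089, 0.9543478 , 0.11996575]), 'moment': array([-0.01760349, -0.05519897, -0.06769693]), 'grasp_force': 0.0, 'width': 87.61082361457336}
side {'fovy': 52.371672985167855, 'cx': 314.64781383098864, 'cy': 236.17668624083035, 'k1': -0.13399704833025775, 'rvec': array([ 1.35448961, -2.08981021,  0.97827492]), 'tvec': array([269.52272279, 432.54007115, 477.41455007])}
top {'fovy': 49.820769767652244, 'cx': 309.9857414562445, 'cy': 234.17873241509974, 'k1': -0.13668608582686462, 'rvec': array([ 2.16031486, -2.14349537,  0.15373357]), 'tvec': array([ 43.85622726, 600.55244747, 950.49001564])}
wrist {'fovy': 70.63216239964248, 'cx': 322.54590231612445, 'cy': 245.6226754991851, 'k1': -0.001298939883249535, 'T_tool_cam': array([[-1.61856121e-05, -9.65673968e-01, -2.59757171e-01,
         7.06019246e+01],
       [ 9.99999698e-01,  1.86239613e-04, -7.54675424e-04,
         1.62027148e-01],
       [ 7.77147486e-04, -2.59757105e-01,  9.65673673e-01,
        -1.49002371e+02],
       [ 0.00000000e+00,  0.00000000e+00,  0.00000000e+00,
         1.00000000e+00]])}
```

View pics/top0.png

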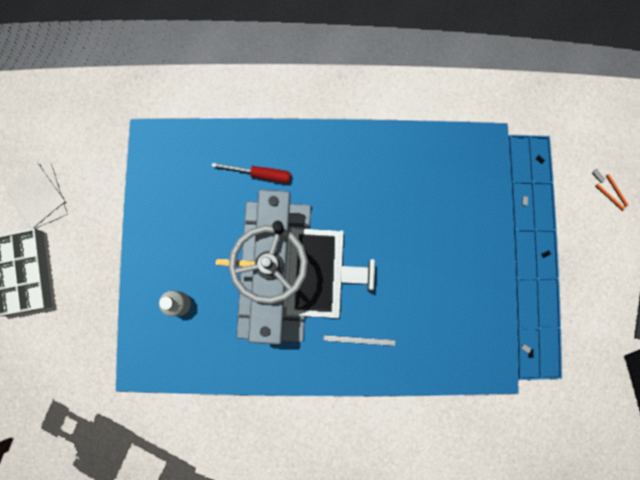

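View pics/side0.png

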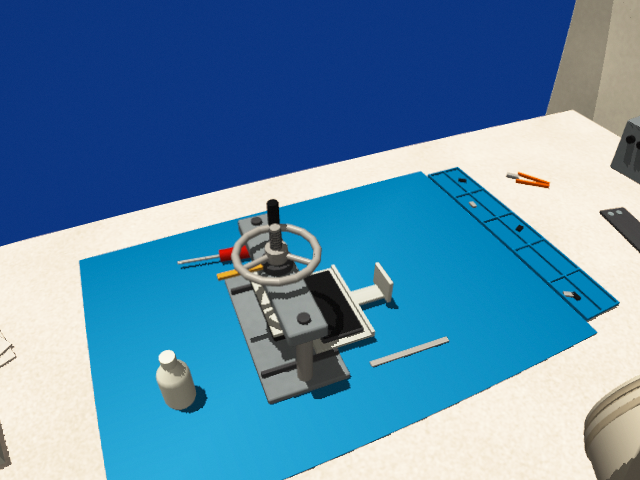

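Top view: the wheel hub is at about (267,262), the grip (278,227), the pointer (217,262), the tab (372,275) and the bottle (172,303). I'll enlarge for precise pixels.

```bash
python3 - <<'E'
import cv2,numpy as np
a=cv2.imread("pics/top0.png")[180:330,205:385]; b=cv2.imread("pics/side0.png")[190:340,210:400]
f=lambda i:cv2.resize(i,(0,0),fx=4,fy=4,interpolation=cv2.INTER_CUBIC)
cv2.imwrite("pics/topc.png",f(a));cv2.imwrite("pics/sidec.png",f(b))
E
```

```text
(no output)
```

View pics/topc.png

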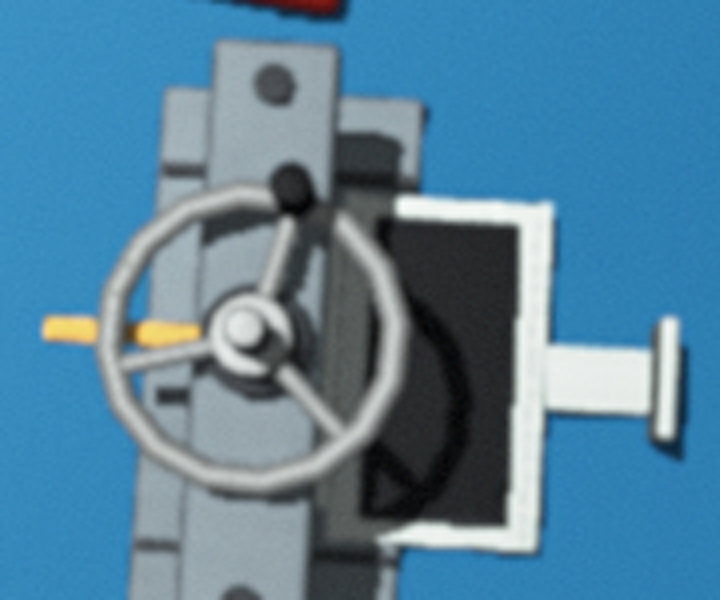

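View pics/sidec.png

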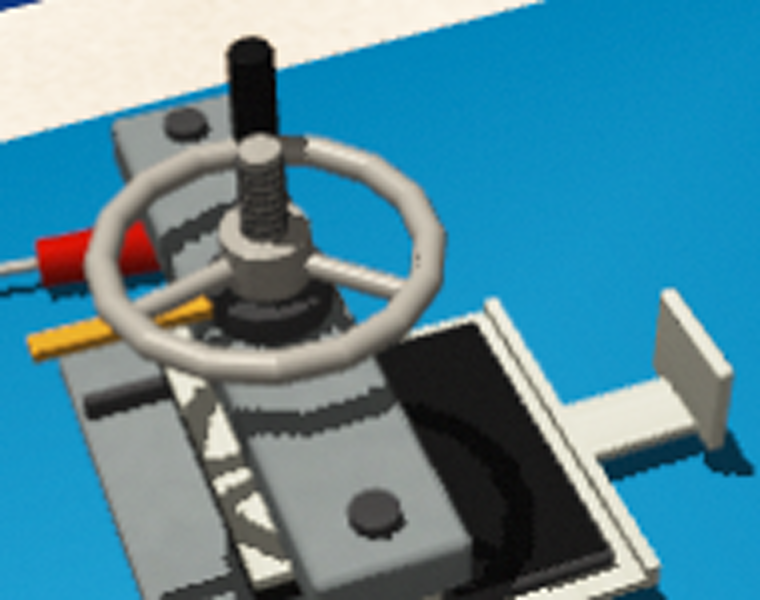

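Top crop: stem top (244,329), grip top (289,184), pointer tip (44,329), tab top middle (664,379). Side crop: stem top (261,148), grip top (251,50), pointer tip (32,347), tab top middle (698,331).

```bash
cat >h.py <<'E'
from workcell import ctrl
import cv2,numpy as np
from scipy.optimize import least_squares
from scipy.spatial.transform import Rotation as R
def proj(n,P):
    c=ctrl.camera_info(n);f=240/np.tan(np.radians(c["fovy"]/2))
    K=np.array([[f,0,c["cx"]],[0,f,c["cy"]],[0,0,1]])
    return cv2.projectPoints(np.atleast_2d(P).astype(float),c["rvec"],c["tvec"],K,np.array([c["k1"],0,0,0,0]))[0][:,0]
def pts(p):
    x,y,a,out,g=p[:5]
    L=np.array([[0,0,213],[60*np.cos(g),60*np.sin(g),213],[0,90,150],[0,-106-out,60]])
    return R.from_euler('z',a).apply(L)+[x,y,3]
E
python3 - <<'E'
from h import *
T=np.array([[244,329],[289,184],[44,329],[664,379]])/4+[205,180]-.4
S=np.array([[261,148],[251,50],[32,347],[698,331]])/4+[210,190]-.4
r=lambda p:np.r_[(proj("top",pts(p))-T).ravel(),(proj("side",pts(p))-S).ravel()]
best=min((least_squares(r,[600,100,a,80,g]) for a in(0,1.5,3,-1.5) for g in (0,2,4)),key=lambda s:s.cost)
print(best.x,best.fun.round(1));print(pts(best.x).round(1)); np.save("fit.npy",best.x)
# bottle & spudger, z given
def at(px,z):
    return least_squares(lambda q:(proj("top",[q[0],q[1],z])-px).ravel(),[600,0]).x.round(0)
print("bottle top",at((167,303),103),"spud",at((324,338),7),at((395,343),7),"driver",at((213,165),10),at((291,177),20))
E
```

```text
[ 5.31155984e+02  1.18071207e+02 -4.77234737e-02  7.83809103e+01
 -2.38106842e-01] [ 0.3  0.2  0.4  0.3  0.4  0.3  0.7  0.1 -0.1  0.3 -0.5 -0.4 -0.6 -0.4
 -0.6  0.2]
[[531.2 118.1 216. ]
 [588.7 101.2 216. ]
 [535.4 208.  153. ]
 [522.4 -66.1  63. ]]
bottle top [465. 303.] spud [401.  20.] [ 392. -119.] driver [745. 247.] [718.  87.]
```

Residuals are below 0.7 px, so the press pose is well determined. Next I'll move over the wheel at height to the outer side of the tab, with the fingers closed.

Request:
{"name": "servo_tool", "arguments": {"plan": [[1, [0, -20, 40], -7], [1, [20, -50, 80], -14], [1, [267, -686, 80], -69], [1, [267, -686, 80], -69], [1, [267, -686, 80], -69], [1, [267, -686, 80], -69], [1, [267, -686, 80], -69], [1, [267, -686, 80], -69], [1, [267, -686, 80], -69], [1, [267, -686, 80], -69]]}}

```text
t: 0.93
ee_pos: [389.2, 217.5, 310.8]
orientation: [2.283, 2.158, -0.0]
ft_force: [1.0, -0.3, -0.6]
width: 25.0
grasp_force: 0.0
```

Request:
{"name": "servo_tool", "arguments": {"plan": [[1, [131, -320, 6], 0], [1, [131, -320, 6], 0], [1, [131, -320, 6], 0], [1, [131, -320, 6], 0], [1, [131, -320, 6], 0], [1, [131, -320, 6], 0], [1, [131, -320, 6], 0], [1, [131, -320, 6], 0], [1, [131, -320, 6], 0], [1, [131, -320, 6], 0]]}}

```text
t: 1.77
ee_pos: [520.9, -103.2, 316.3]
orientation: [-2.281, -2.16, 0.001]
ft_force: [-0.3, -0.7, -0.1]
width: 0.5
grasp_force: 0.0
```

Request:
{"name": "servo_tool", "arguments": {"plan": [[1, [0, -20, 0], 0], [1, [0, -20, -40], 0], [1, [0, -20, -80], 0], [1, [0, -20, -120], 0], [1, [0, -20, -160], 0], [1, [0, -20, -200], 0], [1, [0, -20, -235], 0], [1, [0, -20, -258], 0], [1, [0, -20, -258], 0], [1, [0, -20, -258], 0]]}}

```text
t: 2.6
ee_pos: [519.0, -119.2, 58.1]
orientation: [-2.273, -2.164, 0.003]
ft_force: [-0.2, -0.0, 0.3]
width: 0.5
grasp_force: 0.0
```

Request:
{"name": "servo_tool", "arguments": {"plan": [[1, [1, 15, 0], 0], [1, [1, 30, 0], 0], [1, [2, 40, 0], 0], [1, [2, 50, 0], 0], [1, [3, 60, 0], 0], [1, [3, 70, 0], 0], [1, [4, 80, 0], 0], [1, [4, 90, 0], 0], [1, [5, 98, 0], 0], [1, [5, 104, 0], 0]]}}

```text
t: 3.43
ee_pos: [525.5, -15.5, 58.8]
orientation: [2.276, 2.165, 0.0]
ft_force: [1.8, -3.5, 2.2]
width: 0.3
grasp_force: 1.5
```

Request:
{"name": "servo_tool", "arguments": {"plan": [[1, [0, 4, 0], 0], [1, [0, 7, 0], 0], [1, [0, 9, 0], 0], [1, [0, 10, 0], 0], [1, [0, 11, 0], 0], [1, [0, 12, 0], 0], [1, [0, 13, 0], 0]]}}

```text
t: 4.02
ee_pos: [525.1, -3.7, 58.7]
orientation: [-2.277, -2.164, 0.0]
ft_force: [1.8, -2.4, -0.7]
width: 0.5
grasp_force: 1.3
```

Still only rubbing force, so I'll creep to the stop.

Request:
{"name": "servo_tool", "arguments": {"plan": [[1, [0, 1, 0], 0], [1, [0, 2, 0], 0], [1, [0, 3, 0], 0], [1, [0, 3, 0], 0]]}}

```text
t: 4.35
ee_pos: [525.1, -2.8, 58.8]
orientation: [2.274, 2.165, -0.003]
ft_force: [1.7, -18.9, -0.5]
width: 0.3
grasp_force: 9.4
```

The reaction jumped to 19 N, so the tray is against its stop. I'll back off, rise, and go above the grip.

Request:
{"name": "servo_tool", "arguments": {"plan": [[1, [0, -10, 0], 0], [1, [0, -25, 0], 0], [1, [0, -35, 10], 0], [1, [0, -35, 50], 0], [1, [0, -35, 90], 0], [1, [0, -35, 130], 0], [1, [0, -35, 170], 0], [1, [0, -35, 210], 0], [0.5, [0, -35, 240], 0], [0.5, [0, -35, 240], 0]]}}

```text
t: 5.18
ee_pos: [527.9, -35.7, 306.2]
orientation: [2.271, 2.159, 0.012]
ft_force: [0.7, -0.0, 0.9]
width: 10.3
grasp_force: 0.0
```

Request:
{"name": "servo_tool", "arguments": {"plan": [[0.5, [63, 135, 0], 0], [0.5, [63, 135, 0], 0], [0.5, [63, 135, 0], 0], [0.5, [63, 135, 0], 0], [0.5, [63, 135, 0], 0], [0.5, [63, 135, 0], 0], [0.5, [63, 135, 0], 0]]}}

```text
t: 5.77
ee_pos: [587.2, 99.0, 298.2]
orientation: [-2.276, -2.164, 0.003]
ft_force: [-0.0, -0.3, 0.3]
width: 43.8
grasp_force: 0.0
```

```bash
python3 - <<'E'
from h import *
o=ctrl.get_obs();print(o["ee_pos"],o["width"],o["qpos"].round(2))
im=ctrl.get_image("wrist");s=ctrl.get_image("side")
cv2.imwrite("pics/w1.png",np.hstack([cv2.resize(im,(400,300)),cv2.resize(s,(400,300))]))
E
```

```text
[587.20765281  98.96125689 298.22122259] 43.752553074443775 [ 0.15  0.32  1.64 -0.    1.19  0.2 ]
```

View pics/w1.png

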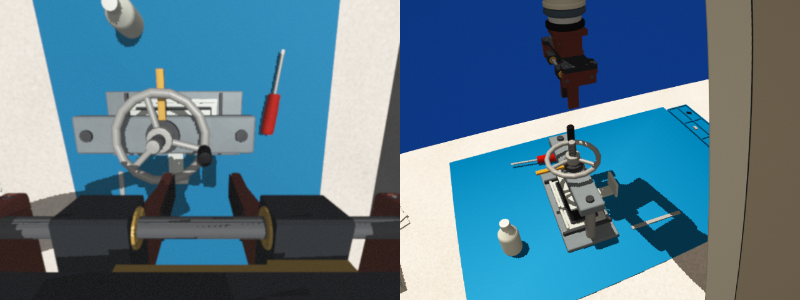

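The tray is home, and the grip sits at (205,155) in the wrist half, on the line between the fingers. I'll descend and grasp.

Request:
{"name": "servo_tool", "arguments": {"plan": [[0.5, [1, 2, -30], 0], [0.5, [1, 2, -60], 0], [0.5, [1, 2, -80], 0], [0.5, [1, 2, -92], 0], [0.5, [1, 2, -100], 0], [0.5, [1, 2, -100], 0], [1, [1, 2, -100], 0], [1, [1, 2, -100], 0], [1, [1, 2, -100], 0], [1, [1, 2, -100], 0]]}}

```text
t: 6.7
ee_pos: [589.8, 101.6, 200.0]
orientation: [2.276, 2.164, 0.002]
ft_force: [0.8, 0.3, -0.2]
width: 20.5
grasp_force: 0.0
```

Request:
{"name": "servo_tool", "arguments": {"plan": [[1, [0, 0, 0], 0], [1, [0, 0, 0], 0], [1, [0, 0, 0], 0]]}}

```text
t: 6.95
ee_pos: [590.2, 101.5, 199.8]
orientation: [2.275, 2.164, 0.003]
ft_force: [2.6, -1.5, 4.3]
width: 17.6
grasp_force: 30.0
```

```bash
python3 - <<'E'
from h import *
for s in (-16.4,-136.4,-256.4):
    a=np.radians(s-12*np.arange(11)); p=60*np.c_[np.cos(a),np.sin(a)]
    print((p[1:]-p[0]).round().astype(int).tolist(),(p[0]+[531.2,118.1]).round(1))
E
```

```text
[[-5, -12], [-12, -22], [-21, -31], [-32, -37], [-43, -41], [-56, -43], [-68, -42], [-80, -39], [-91, -33], [-101, -24]] [588.8 101.2]
[[-8, 10], [-13, 21], [-16, 33], [-16, 46], [-14, 58], [-9, 70], [-2, 80], [7, 89], [18, 95], [29, 100]] [487.7  76.7]
[[12, 2], [25, 1], [37, -3], [48, -9], [58, -17], [65, -27], [71, -38], [74, -50], [74, -63], [72, -75]] [517.1 176.4]
```

Request:
{"name": "servo_tool", "arguments": {"plan": [[1, [-5, -12, 0], 0], [1, [-12, -22, 0], 0], [1, [-21, -31, 0], 0], [1, [-32, -37, 0], 0], [1, [-43, -41, 0], 0]]}}

```text
t: 7.37
ee_pos: [545.5, 60.2, 199.5]
orientation: [-2.277, -2.163, -0.002]
ft_force: [-1.4, 8.8, 7.2]
width: 17.6
grasp_force: 30.0
```

Free so far: the tangential force is about 0. I'll continue round.

Request:
{"name": "servo_tool", "arguments": {"plan": [[1, [-13, -2, 0], 0], [1, [-25, -1, 0], 0], [1, [-37, 2, 0], 0], [1, [-48, 8, 0], 0], [1, [-58, 17, 0], 0]]}}

```text
t: 7.78
ee_pos: [489.0, 78.0, 199.6]
orientation: [2.277, 2.163, 0.007]
ft_force: [7.7, 7.0, 0.4]
width: 17.3
grasp_force: 30.0
```

Request:
{"name": "servo_tool", "arguments": {"plan": [[1, [-8, 10, 0], 0], [1, [-13, 21, 0], 0], [1, [-16, 33, 0], 0], [1, [-16, 46, 0], 0], [1, [-14, 58, 0], 0], [1, [-9, 70, 0], 0], [1, [-2, 80, 0], 0], [1, [7, 89, 0], 0], [1, [18, 95, 0], 0], [1, [29, 100, 0], 0]]}}

```text
t: 8.62
ee_pos: [514.6, 176.9, 199.2]
orientation: [-2.274, -2.163, 0.009]
ft_force: [-9.2, -6.0, 16.9]
width: 17.5
grasp_force: 30.0
```

```bash
python3 - <<'E'
from h import *
o=ctrl.get_obs();print(o["ee_pos"],o["ft_force"])
t=ctrl.get_image("top");s=ctrl.get_image("side");w=ctrl.get_image("wrist")
f=lambda i:cv2.resize(i[180:340,180:340],(400,400),interpolation=cv2.INTER_CUBIC)
cv2.imwrite("pics/m1.png",np.hstack([f(t),cv2.resize(s[180:340,190:350],(400,400))]))
cv2.imwrite("pics/w2.png",w)
E
```

```text
[514.58818642 176.92044752 199.24382829] [-9.22836084 -6.00893963 16.85148489]
```

View pics/m1.png

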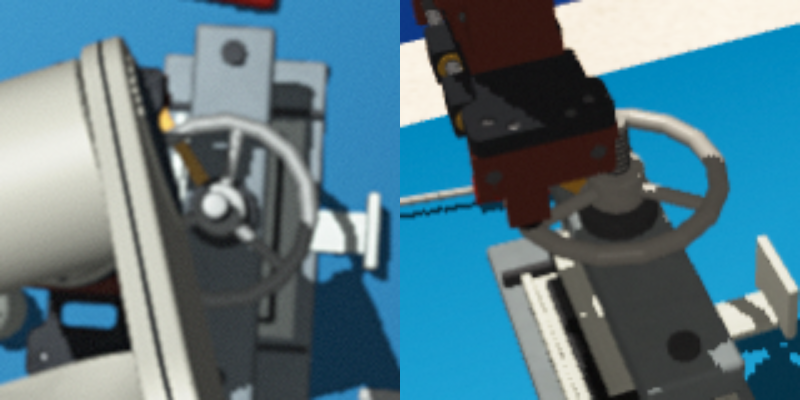

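In the top half the pointer's tip is at (165,117), i.e. image (246,226.8), and it has turned clockwise. The tangential force is about 10 N, so the wheel is driving the collar.

```bash
python3 - <<'E'
from h import *
q=least_squares(lambda q:(proj("top",[q[0],q[1],153])-[245.6,226.4]).ravel(),[550,150]).x
p=q-[531.2,118.1];a=np.degrees(np.arctan2(p[1],p[0]));print(q,np.hypot(*p),a,87.3-a)
o=ctrl.get_obs()["ee_pos"][:2]-[531.2,118.1];print(np.degrees(np.arctan2(o[1],o[0])))
E
```

```text
[597.19098189 159.03794196] 77.65774129517702 31.813669473140248 55.486330526859746
103.53778782547856
```

Request:
{"name": "servo_tool", "arguments": {"plan": [[1, [12, 2, 0], 0], [1, [25, 1, 0], 0], [1, [37, -3, 0], 0], [1, [48, -9, 0], 0], [1, [58, -17, 0], 0], [1, [65, -27, 0], 0], [1, [71, -38, 0], 0], [1, [74, -50, 0], 0], [1, [74, -63, 0], 0], [1, [72, -75, 0], 0]]}}

```text
t: 9.6
ee_pos: [591.0, 104.1, 199.8]
orientation: [-2.277, -2.164, -0.009]
ft_force: [3.6, 10.8, 4.2]
width: 17.5
grasp_force: 30.0
```

```bash
python3 - <<'E'
from h import *
o=ctrl.get_obs();print(o["ee_pos"],o["ft_force"],o["grasp_force"])
t=ctrl.get_image("top");s=ctrl.get_image("side")
f=lambda i:cv2.resize(i,(400,400),interpolation=cv2.INTER_CUBIC)
cv2.imwrite("pics/m2.png",np.hstack([f(t[180:340,220:380]),f(s[180:340,220:380])]))
print(proj("top",[531.2,118.1,153]))
E
```

```text
[591.03447515 104.07809604 199.77489252] [ 3.64150303 10.80783015  4.17708094] 30.00164419412613
[[268.83497415 265.20958494]]
```

View pics/m2.png

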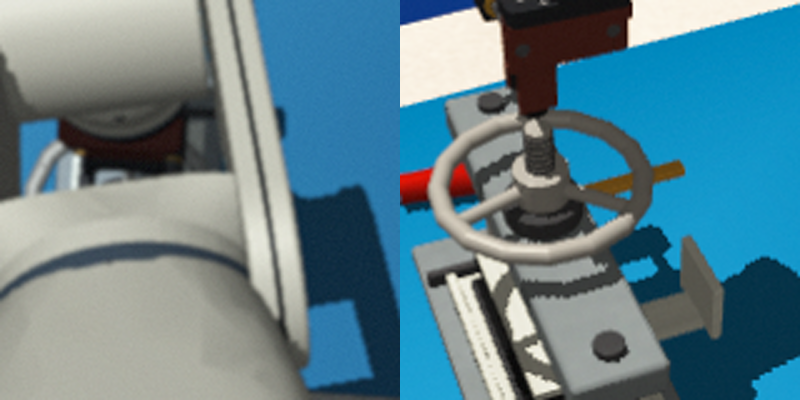

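The arm hides the press in the top view. The side half shows the pointer's tip at (284,169), i.e. image (333.3,247.3).

```bash
python3 - <<'E'
from h import *
q=least_squares(lambda q:(proj("side",[q[0],q[1],153])-[333.3,247.3]).ravel(),[530,50]).x
p=q-[531.2,118.1];a=np.degrees(np.arctan2(p[1],p[0]));print(q,np.hypot(*p),a,(87.3-a))
o=ctrl.get_obs()["ee_pos"][:2]-[531.2,118.1];print(np.degrees(np.arctan2(o[1],o[0])))
for a in (-60,-70,-75,-80,-85,-90):
    r=np.radians(a);print(a,proj("side",[531.2+90*np.cos(r),118.1+90*np.sin(r),153]))
E
```

```text
[523.77798963  30.09514564] 88.31727254000704 -94.82071062272999 182.12071062272997
-15.05839926720479
-60 [[313.13226593 229.09346725]]
-70 [[320.69896688 233.22434145]]
-75 [[324.08767583 235.6244827 ]]
-80 [[327.17803353 238.23318184]]
-85 [[329.94430926 241.03756151]]
-90 [[332.36156838 244.02308521]]
```

The collar has turned 182°, so 358° remains: one more full round.

Request:
{"name": "servo_tool", "arguments": {"plan": [[1, [-5, -12, 0], 0], [1, [-12, -22, 0], 0], [1, [-21, -31, 0], 0], [1, [-32, -37, 0], 0], [1, [-43, -41, 0], 0], [1, [-56, -43, 0], 0], [1, [-68, -42, 0], 0], [1, [-80, -39, 0], 0], [1, [-91, -33, 0], 0], [1, [-101, -24, 0], 0]]}}

```text
t: 10.53
ee_pos: [490.2, 77.2, 199.7]
orientation: [2.273, 2.161, 0.005]
ft_force: [10.1, -6.2, 2.6]
width: 17.5
grasp_force: 30.0
```

Request:
{"name": "servo_tool", "arguments": {"plan": [[1, [-8, 10, 0], 0], [1, [-13, 21, 0], 0], [1, [-16, 33, 0], 0], [1, [-16, 46, 0], 0], [1, [-14, 58, 0], 0], [1, [-9, 70, 0], 0], [1, [-2, 80, 0], 0], [1, [7, 89, 0], 0], [1, [18, 95, 0], 0], [1, [29, 100, 0], 0]]}}

```text
t: 11.37
ee_pos: [515.0, 177.2, 199.2]
orientation: [-2.275, -2.164, 0.01]
ft_force: [-8.6, -9.7, 15.8]
width: 17.2
grasp_force: 30.0
```

Request:
{"name": "servo_tool", "arguments": {"plan": [[1, [12, 2, 0], 0], [1, [25, 1, 0], 0], [1, [37, -3, 0], 0], [1, [48, -9, 0], 0], [1, [58, -17, 0], 0], [1, [65, -27, 0], 0], [1, [71, -38, 0], 0], [1, [74, -50, 0], 0], [1, [74, -60, 0], 0], [1, [74, -65, 0], 0]]}}

```text
t: 12.2
ee_pos: [592.7, 114.5, 199.8]
orientation: [-2.278, -2.163, -0.008]
ft_force: [3.1, 10.9, 4.8]
width: 17.3
grasp_force: 30.0
```

```bash
python3 - <<'E'
from h import *
o=ctrl.get_obs();print(o["ee_pos"],o["ft_force"],o["grasp_force"],o["width"])
o=o["ee_pos"][:2]-[531.2,118.1];print(np.degrees(np.arctan2(o[1],o[0])))
s=ctrl.get_image("side")
cv2.imwrite("pics/m3.png",cv2.resize(s[180:340,200:360],(600,600),interpolation=cv2.INTER_CUBIC))
E
```

```text
[592.73200119 114.53139491 199.78841979] [ 3.13773476 10.86305796  4.8388161 ] 30.001487731933594 17.33463374377458
-3.3192034299282174
```

View pics/m3.png

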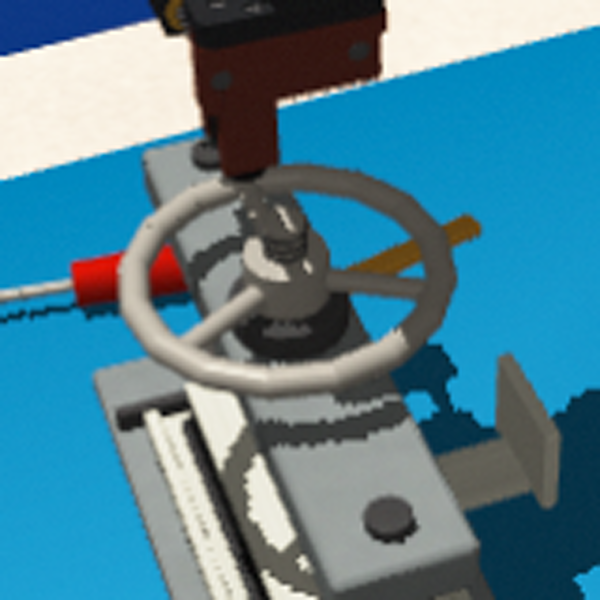

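The pointer's tip is at (473,228), i.e. image (325.8,240.4), which gives a collar angle of about -81° and 528–530° turned. I'll add about 10° more, then let go and rise.

Request:
{"name": "servo_tool", "arguments": {"plan": [[1, [-1, -5, 0], 0], [1, [-2, -10, 0], 0], [1, [-2, -10, 0], 0], [1, [-2, -10, 0], 0], [1, [-2, -10, 0], 0], [0.45, [-2, -9, 0], 0], [0.45, [-2, -9, 0], 0], [0.45, [-2, -9, 0], 0], [0.45, [-2, -9, 0], 0]]}}

```text
t: 13.0
ee_pos: [588.1, 104.1, 198.0]
orientation: [-2.276, -2.164, 0.003]
ft_force: [0.2, -0.6, 0.4]
width: 40.5
grasp_force: 0.0
```

Request:
{"name": "servo_tool", "arguments": {"plan": [[0.45, [0, 0, 0], 0], [0.45, [0, 0, 15], 0], [0.45, [0, 0, 35], 0], [0.45, [0, 0, 60], 0], [0.45, [0, 0, 100], 0], [0.45, [0, 0, 110], 0], [0.45, [0, 0, 110], 0], [0.45, [0, 0, 110], 0], [0.45, [0, 0, 110], 0]]}}

```text
t: 13.75
ee_pos: [588.2, 104.2, 307.0]
orientation: [-2.275, -2.164, 0.004]
ft_force: [-0.6, -0.6, -0.5]
width: 48.4
grasp_force: 0.0
```

```bash
python3 - <<'E'
from h import *
o=ctrl.get_obs();print(o["t"],o["ee_pos"],o["ft_force"],o["width"])
s=ctrl.get_image("side")
cv2.imwrite("pics/m4.png",cv2.resize(s[180:340,200:360],(600,600),interpolation=cv2.INTER_CUBIC))
E
```

```text
13.75 [588.16426262 104.24298951 306.95482228] [-0.57221195 -0.62028501 -0.49740992] 48.394547687661856
```

View pics/m4.png

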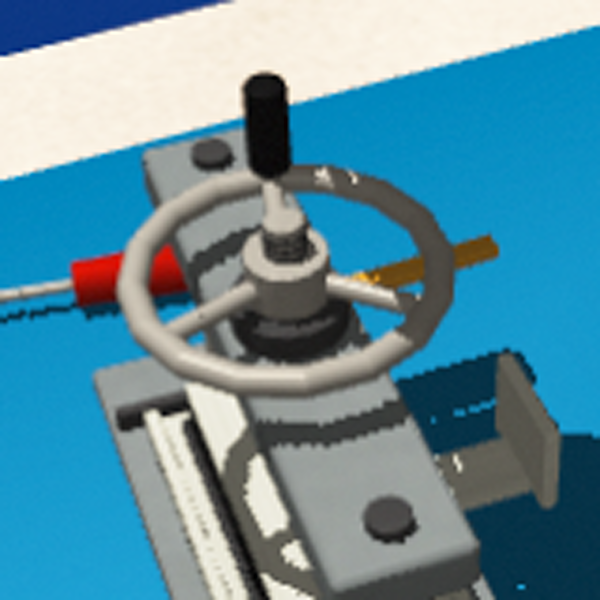

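The pointer's tip is now at (494,246), i.e. image (331.4,245.2). That puts the collar at about -91°, roughly 538° turned against a target of 540°. The hand is clear of the wheel, so I'll hand in.

```bash
python3 -c "
from workcell import ctrl
print(ctrl.close_job())"
```

```text
the job is handed in; nothing more can be done
None
```

I handed the job in at about 14 s: the tray is home against its stop, the collar is about 538° (1.5 turns) past the slack by the camera, and the wheel is let go; the hand-in returned no verdict.

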